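# Put the bench tools away in the drawer and shut it

### The job

Put the spanner, the C-clamp and the block plane away inside the open drawer of the low wooden unit, setting each one down in it rather than letting it fall from a height, then push the drawer fully shut. Leave the screwdriver, the file and everything else on the bench where it stands.

Things in the scene. Friction and masses are not known exactly. Their poses are not given: they have to be found in the camera images.
- spanner: Flat steel combination spanner, 160 long along x, ring end (about 32 dia) at x=-64, open jaws (38 wide) from x=+49 to +80; the plain shank between is 17 wide (y) and 7 thick. Lies flat; origin on the underside at the middle of its length.
- clamp: C-shaped screw clamp of dark steel lying flat, 110 long (x), 63 wide (y), 16 high; origin on the underside near its middle. Its straight spine, best to grip, is 14 thick, centred on y=-22, from x=-54 to +30. Jaws 14 thick at x=-47 and +23 run from it to y=+34. The bright screw runs along x at y=+23, from x=-29 to +56, with a 24 long T-bar at its end.
- plane: Small steel block plane on its sole: 130 long (x), 44 wide (y). Flat parallel side cheeks, 90 long about its middle, rise to z=30, good to grip; a sloping dark cap between them rises towards -x to z=50 at x=-35; a round wooden knob (22 dia) stands at x=+45 up to z=38. Origin at the centre of its underside.
- drawer (a joint): Opening of the drawer in m: 0 fully home, 0.235 fully out. The low unit is a fixed brown wooden box 280 wide, 105 high, 270 deep, with a green case (45 high) fixed on top from 140 mm behind its front edge. The drawer slides out towards the robot, drags about 3 N and stays where it is left.
- drawer_floor (a point): Point on the drawer's inner floor, 20 above the table, mid front edge, at the front board (moves with it); x points along the slide into the unit, y across, z up. Floor: x 0 to 240, y -120 to +120; sides and rear 50 high, front board 72. With the drawer open by q it is uncovered from x=0 to x=q; beyond is the unit's top board, underside 75 above the floor.
- drawer_front (a point): Centre of the outer face of the drawer's front board (272 wide, 80 high, from 12 to 92 above the table); it faces -x, same axes as drawer_floor. A steel pull lip 90 wide sticks out 12 from it, from 19 to 29 above this point.
- screwdriver: Bystander: screwdriver lying among the tools, 160 long along x: brown wooden handle, 26 dia, from x=-80 to x=0, thin steel blade (6 dia) on to x=+80. Origin on the underside at mid length.
- file: Bystander: file lying among the tools, 160 long along x, pale wooden handle (26 dia) from x=-80 to -10, flat dark blade 16 wide on to x=+80. Origin on the underside at mid length.
- tape: Bystander: roll of paper tape lying flat, 84 dia, 25 high; origin at the centre of its underside.
- tin: Bystander: closed metal tin, 68 dia, 50 high; origin at the centre of its underside.
- glue: Bystander: white glue bottle standing, 48 dia, 120 high; origin at the centre of its underside.
- carton: Bystander: cardboard box 100 (x) by 70 (y) by 50 high; origin at the centre of its underside.
- mug: Bystander: white mug standing, 76 dia, 90 high, handle at +y; origin at the centre of its underside.
Not all that is in view belongs to the job. Of the things shaped like the clamp, the steel one is meant.

How it is judged:
By the outcome, as a careful person would: the job done as asked, in the order asked, and still so for the second after the job is handed in, with the robot touching nothing.
It also fails if it takes over 72 s, if anything falls off the work surface, if the arm or the gripper's body presses on something with over 40 N, if the wrist force passes 120 N, or if a joint passes its speed limit or range.

### The arm

A 6-joint arm with a two-finger parallel gripper is mounted at the origin on the work surface. World frame = base frame: x ahead of the robot, y to its left, z up, the work surface at z = 0. Lengths are in m, angles in degrees, forces in N, time in s.
With the tool pointing down it reaches from about 0.4 to 0.825 m from the base axis. Payload 7 kg.
Tool frame: the origin (TCP) lies at the centre of the arm's flange, where the gripper is bolted on; the fingertips stand 178 mm ahead of it and the grasp point (between the pads) lies 159 mm ahead of it; z points along the fingers, y is the line along which they close (so a half turn about z gives the same grasp; the last joint's range is limited). The gripper opens to 88 mm and grips with 3 to 60 N. Pads are 19 mm wide; open, the fingers measure 130 mm over their backs; the gripper's body (78 mm by 193 mm) begins 47 mm behind the grasp point.
Start: joints at [-58.379, 20.546, 0.682, 0, -70.136, -16.507], TCP at [0.176, -0.652, 0.405] pointing down, gripper open.
Joint ranges: [-176.03, 176.03], [-82.01, 121.73], [-58.28, 71.71], [-173.87, 95.51], [-174.79, -0.11], [-173.66, 173.66]. Speed limits (degrees/s): [136.94, 136.94, 172.46, 180, 180, 180].

### API

Orientations are given as [roll, pitch, yaw] about the fixed x, y, z axes, in that order (R = Rz(yaw) Ry(pitch) Rx(roll)).
In Python, from plant import telemetry, snapshot, workorder, nets gives the robot as it stands.
- The arm moves only by the shell command python3 -m creep 'ROWS'. ROWS is JSON, a list that holds one entry, the list of rows, each a list of 5 numbers: the shift along the tool's x, y, z normalised to -1 to 1, where 1 is 0.2 m, then the turn about the tool's z normalised to -1 to 1, where 1 is pi/2 rad, then the opening, from 0 (shut) to 1 (fully open). In form: [[[x, y, z, spin, hand], ...]]. A call has 1 to 8 rows; each row shifts and turns the commanded pose from where the row before left it, along the tool's axes as they then stand; what a row does not reach is not made up. A row lasts 1/12 s, in which the tool goes at most 41.7 mm and 7.16 degrees, less where a joint would pass 70% of its speed; a pose out of reach is approached as far as the arm can. A call with a number of a shift or a turn outside -1 to 1 is refused whole. A call with a gripper value outside its range is refused whole. The fingers move at their own pace and stop on an object; the grip force is fixed at half the most. Time passes only in rows, so rows that do not move let the fingers close. It gives the time, the measured TCP pose, the force, the opening and the grip force at its end, in the units of the state.
- telemetry.get_obs(): the state, without advancing time (a new reading comes with each control period).
- snapshot(name): name is "scene" or "top" or "wrist"; returns a dict with "frame" (384x512x3 uint8, red, green, blue), "fx", "fy", "cx", "cy" (pixels), "rvec" (rotation vector, rad) and "tvec" (3), from world to camera coordinates, as OpenCV has them; the wrist camera has in their place "mount" (4x4, takes a point from camera to tool coordinates, whose origin is the TCP and whose axes are the flange's). Camera axes: x right, y down, z forward; pixel columns grow to the right and rows downward; lengths in m; the calibration is good to about 2 mm. A picture is of the moment at which its call begins: read the wrist's pose just before it. There is no depth.
- workorder.close_job(): hands the job in; it is judged then, once.
Trained networks look in a picture, given as the dict that the camera call returned (one of the last four; its "shot" number tells which), for a name from the list of things; names that differ only in an ending like _2 or _b are one class to them, and where a whole thing is asked for, a point or a joint stands for the part that bears it (a point fixed in the world has none). Each returns a list of dicts, best first, with "confidence" (0 to 1); they miss things now and then, are a little off and sometimes report something else, mostly with a low value. They report only what shows in the picture. A call takes as long as a camera call. They do not tell look-alikes from the thing itself.
- nets.find_in(picture, query): "uv" ([column, row] in pixels, amid what is visible of it).
- nets.masks_of(picture, query): "region" (384x512 bool, what is visible of it) and "uv" ([column, row] in pixels, amid what is visible of it).
- nets.landmark_of(picture, query): "uv" ([column, row] in pixels: a listed point, or the origin of a listed thing).
The state is a dict: "clock": time; "joint_pos": joint angles; "qvel": joint speeds; "tau": joint torques, N m; "tool_pos": TCP position; "orientation": TCP orientation; "force": force on the tool from outside, world axes, zero at the start; "moment": the same for the moment, N m; "opening": finger opening in m; "gripper_force": force on a finger pad.
Only numpy, scipy, OpenCV 4.12 (cv2) and the standard library are available. Lean on these libraries where they do the work, as an engineer would, in place of code of your own. Each camera call takes 0.05 s, during which the arm holds its last target. There are 200 camera calls.

## Working session

There is one attempt and no reset: what is moved stays moved. The work goes in short steps, Python scripts to look and compute and a shell command to move; the robot and the scene stay as the last step left them, time stands still between calls to the robot, and variables do not carry over. Pictures are saved under pics/ and viewed, at most 10 in all, crops included, and the job is handed in when it is done.

```bash
ls; mkdir -p pics
cat > h.py <<'E'
import numpy as np, cv2
from plant import telemetry, snapshot, workorder, nets
from scipy.spatial.transform import Rotation as R
def cam(p, obs=None):
    """K, R(cam->world), centre"""
    K=np.array([[p['fx'],0,p['cx']],[0,p['fy'],p['cy']],[0,0,1.]])
    if 'mount' in p:
        T=np.eye(4);T[:3,:3]=R.from_euler('xyz',obs['orientation'],degrees=True).as_matrix();T[:3,3]=obs['tool_pos']
        M=T@np.array(p['mount']);return K,M[:3,:3],M[:3,3]
    Rw=cv2.Rodrigues(np.array(p['rvec'],float))[0];return K,Rw.T,-Rw.T@np.array(p['tvec'],float).ravel()
def ray(c,uv):
    d=c[1]@np.linalg.inv(c[0])@np.array([uv[0],uv[1],1.]);return d/np.linalg.norm(d)
def onz(c,uv,z):
    d=ray(c,uv);return c[2]+d*(z-c[2][2])/d[2]
def tri(obsv):
    A=np.zeros((3,3));b=np.zeros(3)
    for c,uv in obsv:
        d=ray(c,uv);P=np.eye(3)-np.outer(d,d);A+=P;b+=P@c[2]
    return np.linalg.solve(A,b)
def proj(c,X):
    x=c[0]@c[1].T@(np.asarray(X,float)-c[2]);return x[:2]/x[2]
def save(p,n): cv2.imwrite('pics/'+n,p['frame'][...,::-1])
E
python3 - <<'E'
from h import *
o=telemetry.get_obs();print(o)
ps={n:snapshot(n) for n in('scene','top')}
for n,p in ps.items():
    save(p,n+'0.png');c=cam(p);print(n,'cam at',c[2].round(3))
    for q in('spanner','clamp','plane','drawer','drawer_floor','drawer_front','screwdriver','file','tape','tin','glue','carton','mug'):
        for r in nets.landmark_of(p,q)[:3]: print(q,np.round(r['uv']),round(r['confidence'],2),onz(c,r['uv'],.02 if q=='drawer_floor' else .052 if q=='drawer_front' else 0)[:2].round(3))
E
```

```text
pics
{'clock': 0.0, 'joint_pos': array([-5.83800519e+01,  2.05906811e+01,  6.34831417e-01, -2.10984298e-02,
       -7.01369761e+01, -1.65068458e+01]), 'qvel': array([-0.07675241, -0.01354409,  0.10921038,  0.05464291, -0.01732775,
        0.00803919]), 'tau': array([ 7.59967352e-04, -5.82717168e+01,  2.93048912e+01,  6.99686229e+00,
        6.63730607e-03, -1.76099911e-04]), 'tool_pos': array([ 0.17593921, -0.65146339,  0.40373592]), 'orientation': array([ 1.79905364e+02, -7.36065454e-03, -1.64894076e+02]), 'force': array([-0.62564546, -0.50170601, -0.36341021]), 'moment': array([-0.058001  ,  0.02642289,  0.027709  ]), 'gripper_force': 0.0, 'opening': 0.0878518727657634}
scene cam at [ 1.166 -0.464  0.968]
spanner [201. 221.] 0.84 [ 0.534 -0.296]
clamp [260. 192.] 0.71 [ 0.523 -0.085]
clamp [234. 159.] 0.69 [ 0.354 -0.093]
clamp [160. 191.] 0.61 [ 0.365 -0.364]
plane [169. 239.] 0.91 [ 0.547 -0.406]Traceback (most recent call last):
  File "<stdin>", line 7, in <module>
ValueError: it knows: carton, clamp, drawer_floor, drawer_front, file, glue, mug, plane, screwdriver, spanner, tape, tin
```

Run:
```python
from h import *
ps={n:snapshot(n) for n in('scene','top')}
for n,p in ps.items():
    save(p,n+'0.png');c=cam(p);print(n,'cam at',c[2].round(3))
    for q in('spanner','clamp','plane','drawer_floor','drawer_front','screwdriver','file','tape','tin','glue','carton','mug'):
        for r in nets.landmark_of(p,q)[:3]: print(q,np.round(r['uv']),round(r['confidence'],2),onz(c,r['uv'],.02 if q=='drawer_floor' else .052 if q=='drawer_front' else 0)[:2].round(3))
cv2.imwrite('pics/both.png',np.vstack([cv2.resize(ps[n]['frame'][...,::-1],None,fx=1,fy=1) for n in ps])[:600] if 0 else cv2.resize(np.hstack([ps[n]['frame'][...,::-1] for n in ps]),(800,300)))
```

```text
scene cam at [ 1.166 -0.464  0.968]
spanner [200. 221.] 0.71 [ 0.533 -0.299]
spanner [341. 125.] 0.19 [0.396 0.342]
clamp [159. 189.] 0.9 [ 0.353 -0.365]
clamp [233. 157.] 0.84 [ 0.347 -0.092]
clamp [262. 195.] 0.83 [ 0.536 -0.086]
plane [171. 238.] 0.97 [ 0.545 -0.399]
drawer_floor [345. 136.] 0.98 [0.464 0.302]
drawer_front [340. 124.] 0.61 [0.434 0.296]
drawer_front [214. 272.] 0.38 [ 0.729 -0.342]
screwdriver [223. 192.] 0.54 [ 0.467 -0.19 ]
file [287. 180.] 0.78 [0.526 0.017]
file [275. 250.] 0.35 [ 0.729 -0.15 ]
tape [309. 245.] 0.91 [ 0.764 -0.056]
tape [123. 244.] 0.45 [ 0.496 -0.527]
tin [272. 253.] 0.83 [ 0.733 -0.166]
glue [334. 219.] 0.96 [0.728 0.062]
carton [124. 242.] 0.62 [ 0.492 -0.523]
mug [210. 268.] 0.74 [ 0.69 -0.34]
top cam at [ 0.442 -0.099  1.14 ]
spanner [322. 188.] 0.75 [ 0.525 -0.296]
clamp [348. 248.] 0.96 [ 0.364 -0.361]
clamp [245. 185.] 0.65 [ 0.538 -0.092]
clamp [245. 253.] 0.61 [ 0.36  -0.087]
plane [358. 182.] 0.83 [ 0.539 -0.396]
plane [247. 184.] 0.65 [ 0.54  -0.095]
drawer_floor [ 92. 222.] 0.74 [0.45  0.308]
drawer_floor [405. 200.] 0.52 [ 0.488 -0.512]
drawer_front [ 86. 229.] 0.96 [0.433 0.311]
screwdriver [284. 201.] 0.67 [ 0.493 -0.193]
file [203. 187.] 0.74 [0.536 0.02 ]
file [323. 186.] 0.26 [ 0.53 -0.3 ]
tape [231. 110.] 0.82 [ 0.743 -0.058]
tape [205. 187.] 0.31 [0.537 0.017]
tin [268. 113.] 0.63 [ 0.734 -0.157]
glue [189. 121.] 0.91 [0.717 0.057]
carton [407. 198.] 0.68 [ 0.493 -0.525]
carton [232. 108.] 0.49 [ 0.749 -0.059]
mug [333. 123.] 0.88 [ 0.701 -0.333]
```

View pics/top0.png

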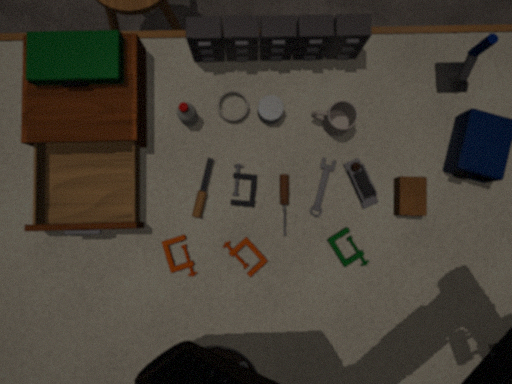

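View pics/scene0.png

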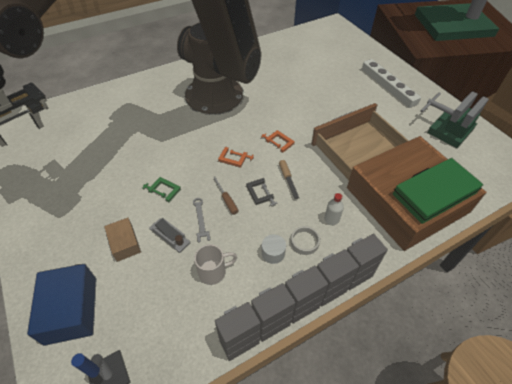

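The top view shows a dark clamp at (245,187). Its look-alikes are orange at (180,255) and (245,255) and green at (348,248). The spanner is at (322,188) and the plane at (360,182). Also in view are the screwdriver at (284,203), the file at (203,187) and the open drawer around (87,185). The scene view agrees: dark clamp (260,192), orange (235,157) and (278,140), green (162,188).

The steel (dark) clamp at top (245,187) is the one I want. I'll check that up close with the wrist camera.

```bash
python3 -m creep '[[[-0.15,0.112,0,0,1],[-0.15,0.112,0,0,1],[-0.15,0.112,0,0,1],[-0.15,0.112,0,0,1],[-0.15,0.112,0,0,1],[-0.15,0.112,0,0,1],[-0.15,0.112,0,0,1]]]'
python3 -m creep '[[[-0.15,0.112,0,0,1],[-0.15,0.112,0,0,1],[-0.15,0.112,0,0,1],[-0.15,0.112,0,0,1],[-0.15,0.112,0,0,1],[-0.15,0.112,0,0,1],[-0.15,0.112,0,0,1],[0,0,0,0,1]]]'
cat > look.py <<'E'
from h import *
import sys
# usage: look.py png names... : masks in wrist, landmark, PCA at z=half height
def look(names,cams=('wrist','top','scene'),png=None):
    out={}
    for n in cams:
        o=telemetry.get_obs();p=snapshot(n);c=cam(p,o)
        if png and n==cams[0]: save(p,png)
        for q in names:
            for r in nets.landmark_of(p,q)[:4]: out.setdefault(q,[]).append((n,c,np.array(r['uv']),r['confidence'],onz(c,r['uv'],0)))
            for r in nets.masks_of(p,q)[:4]:
                m=r['region'].astype(np.uint8);(x,y),(w,h),a=cv2.minAreaRect(cv2.findNonZero(m))
                b=cv2.boxPoints(((x,y),(w,h),a));W=np.array([onz(c,u,0)[:2] for u in b])
                e=[W[1]-W[0],W[2]-W[1]];l=np.linalg.norm(e,axis=1);k=int(l[1]>l[0])
                print('mask',n,q,np.round(r['uv']),round(r['confidence'],2),'ctr',W.mean(0).round(3),'size',l.round(3),'long dir',np.degrees(np.arctan2(e[k][1],e[k][0])).round(1)%180)
    for q,v in out.items():
        for n,c,u,cf,w in v: print('lm',n,q,u.round(),round(cf,2),w[:2].round(3))
    return out
if __name__=='__main__':
    look(sys.argv[2:],png=sys.argv[1]);o=telemetry.get_obs();print(o['clock'],o['tool_pos'],o['orientation'],o['joint_pos'].round(1))
E
python3 look.py w1.png spanner clamp plane
```

```text
clock: 2.13
tool_pos: [0.3386, -0.444, 0.4049]
orientation: [-180.0, 0.0, -164.9]
force: [0.8, -0.0, 0.2]
opening: 0.0875
gripper_force: 0.0
clock: 2.8
tool_pos: [0.5029, -0.2355, 0.4048]
orientation: [-180.0, 0.1, -164.7]
force: [0.8, -0.7, 0.2]
opening: 0.0879
gripper_force: 0.0
mask wrist spanner [208. 166.] 0.69 ctr [ 0.528 -0.295] size [0.159 0.034] long dir 162.4
mask wrist clamp [509. 148.] 0.81 ctr [0.372 0.064] size [0.019 0.089] long dir 28.9
mask wrist clamp [211.  39.] 0.79 ctr [ 0.371 -0.35 ] size [0.066 0.08 ] long dir 32.6
mask wrist clamp [392.  84.] 0.75 ctr [ 0.354 -0.085] size [0.07  0.115] long dir 40.1
mask wrist clamp [350. 192.] 0.68 ctr [ 0.529 -0.08 ] size [0.095 0.071] long dir 172.9
mask wrist plane [125. 150.] 0.67 ctr [ 0.542 -0.407] size [0.063 0.136] long dir 21.3
mask top clamp [250. 254.] 0.77 ctr [ 0.353 -0.097] size [0.063 0.089] long dir 39.0
mask top clamp [344. 250.] 0.67 ctr [ 0.36  -0.358] size [0.066 0.115] long dir 30.5
mask top plane [336. 114.] 0.24 ctr [ 0.714 -0.344] size [0.124 0.089] long dir 111.6
mask scene spanner [202. 224.] 0.83 ct
[... 586 characters left out ...]
m scene spanner [308. 242.] 0.28 [ 0.755 -0.055]
lm wrist clamp [193.  17.] 0.96 [ 0.358 -0.351]
lm wrist clamp [398.  84.] 0.81 [ 0.364 -0.087]
lm wrist clamp [346. 210.] 0.73 [ 0.538 -0.091]
lm top clamp [244. 253.] 0.75 [ 0.359 -0.083]
lm top clamp [407. 198.] 0.29 [ 0.494 -0.524]
lm scene clamp [234. 159.] 0.83 [ 0.356 -0.093]
lm scene clamp [161. 191.] 0.78 [ 0.363 -0.363]
lm scene clamp [280. 141.] 0.6 [0.355 0.093]
lm scene clamp [261. 195.] 0.55 [ 0.535 -0.088]
lm wrist plane [129. 152.] 0.58 [ 0.538 -0.4  ]
lm scene plane [172. 238.] 0.95 [ 0.548 -0.397]
3.85 [ 0.49970344 -0.23932921  0.40466069] [ 1.79999044e+02  8.57639789e-04 -1.64881256e+02] [ -5.3   9.2 -14.7  -0.  -66.1 -69.5]
```

View pics/w1.png

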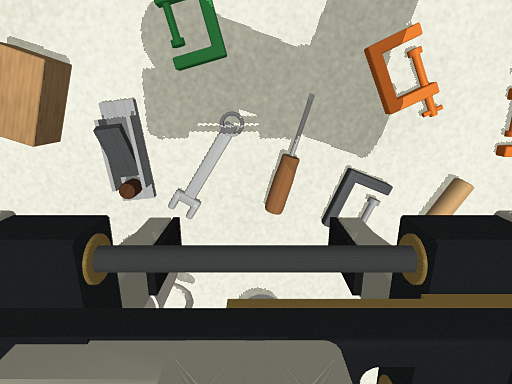

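The wrist view shows the dark steel clamp at (355,195), the orange clamps at (400,70) and (508,125), and the green one at (190,30). The spanner runs from its ring at (231,122) to its jaws at (185,205), and the plane is at (125,150). So the steel clamp choice holds. Next I triangulate heights and move above the spanner.

```bash
python3 -m creep '[[[0,0,0.08,0.0744,1],[0,0,0.08,0.0744,1],[0,0,0.08,0.0744,1],[0,0,0.08,0.0744,1],[0,0,0.08,0.0744,1],[-0.11,-0.108,0,0,0.5],[-0.11,-0.108,0,0,0.5],[0,0,0,0,0.5]]]'
cat > go.py <<'E'
from h import *
def go(x,y,z=None,yaw=None,o=None):
    o=o or telemetry.get_obs();ps=o['orientation'][2];t=o['tool_pos'];dy=0 if yaw is None else -((yaw-ps+180)%360-180)
    a=np.radians(ps-dy);d=np.array([x,y])-t[:2]
    print('clock %.2f'%o['clock'],'at',t.round(4),'yaw',round(ps,1),'j',o['joint_pos'].round(0),'| spin',round(dy/90,3),'then x',round((np.cos(a)*d[0]+np.sin(a)*d[1])/.2,3),'y',round((np.sin(a)*d[0]-np.cos(a)*d[1])/.2,3),'z',None if z is None else round((t[2]-z)/.2,3),'force',o['force'].round(1),'open',o['opening'])
E
cat > tri.py <<'E'
from h import *
import sys
near={'spanner':(.53,-.295),'clamp':(.535,-.088),'plane':(.54,-.4)}
names=sys.argv[1:]
obs={q:[] for q in names}
for n in('wrist','scene','top','scene','top'):
    o=telemetry.get_obs();p=snapshot(n);c=cam(p,o)
    for q in names:
        for r in nets.landmark_of(p,q):
            if np.hypot(*(onz(c,r['uv'],0)[:2]-near[q]))<.03 and r['confidence']>.4: obs[q].append((c,r['uv'],n));break
for q in names: print(q,tri([(a,b) for a,b,_ in obs[q]]).round(4),[(n,onz(c,u,.0)[:2].round(3)) for c,u,n in obs[q]])
E
python3 tri.py spanner clamp plane; python3 -c "
from go import *
go(.528,-.294,.181,161.5)"
```

```text
clock: 4.52
tool_pos: [0.5299, -0.2971, 0.324]
orientation: [-179.9, 0.0, 161.6]
force: [1.8, 0.1, 0.8]
opening: 0.0732
gripper_force: 0.0
spanner [ 0.5306 -0.2933 -0.0034] [('wrist', array([ 0.525, -0.29 ])), ('scene', array([ 0.527, -0.294])), ('top', array([ 0.532, -0.293])), ('scene', array([ 0.537, -0.296])), ('top', array([ 0.534, -0.293]))]
clamp [ 5.377e-01 -8.900e-02  1.000e-04] [('wrist', array([ 0.538, -0.091])), ('scene', array([ 0.54 , -0.087])), ('scene', array([ 0.535, -0.09 ]))]
plane [ 0.5387 -0.3979 -0.0151] [('wrist', array([ 0.533, -0.397])), ('scene', array([ 0.552, -0.394]))]
clock 5.52 at [ 0.5278 -0.2943  0.3246] yaw 161.6 j [-11.  18. -15.  -0. -58. -98.] | spin 0.001 then x -0.001 y 0.002 z 0.718 force [0.1 0.7 0.1] open 0.04384599800644651
```

```bash
python3 -m creep '[[[0,0,0.18,0,0.5],[0,0,0.18,0,0.5],[0,0,0.18,0,0.5],[0,0,0.1,0,0.5],[0,0,0.075,0,0.5],[0,0,0,0,0.5],[0,0,0,0,0],[0,0,0,0,0]]]'
python3 -m creep '[[[0,0,0,0,0],[0,0,0,0,0],[0,0,0,0,0]]]'
python3 - <<'E'
from go import *
go(.528,-.294,.181,161.5)
# drawer measurement, meanwhile
for n in('top','scene'):
    p=snapshot(n);c=cam(p)
    for q,z in(('drawer_floor',.02),('drawer_front',.052)):
        for r in nets.landmark_of(p,q)[:1]: print(n,q,np.round(r['uv']),onz(c,r['uv'],z).round(3),round(r['confidence'],2))
    if n=='top':
        cv2.imwrite('pics/dr.png',cv2.resize(p['frame'][20:240,10:160,::-1],None,fx=2.7,fy=2.7,interpolation=cv2.INTER_CUBIC))
E
```

```text
clock: 6.18
tool_pos: [0.5279, -0.2943, 0.1816]
orientation: [-180.0, -0.0, 161.6]
force: [-0.8, -0.9, -0.0]
opening: 0.0354
gripper_force: 0.0
clock: 6.43
tool_pos: [0.5279, -0.2943, 0.182]
orientation: [180.0, 0.0, 161.6]
force: [0.9, -0.2, 0.5]
opening: 0.016
gripper_force: 30.5
clock 6.43 at [ 0.5279 -0.2943  0.182 ] yaw 161.6 j [-11.  27. -23.   0. -40. -98.] | spin 0.002 then x -0.0 y 0.001 z 0.005 force [ 0.9 -0.2  0.5] open 0.016039203919911278
top drawer_floor [ 91. 222.] [0.45 0.31 0.02] 0.88
top drawer_front [ 86. 227.] [0.439 0.313 0.052] 0.75
scene drawer_floor [344. 136.] [0.465 0.297 0.02 ] 0.97
scene drawer_front [343. 122.] [0.428 0.315 0.052] 0.85
```

View pics/dr.png

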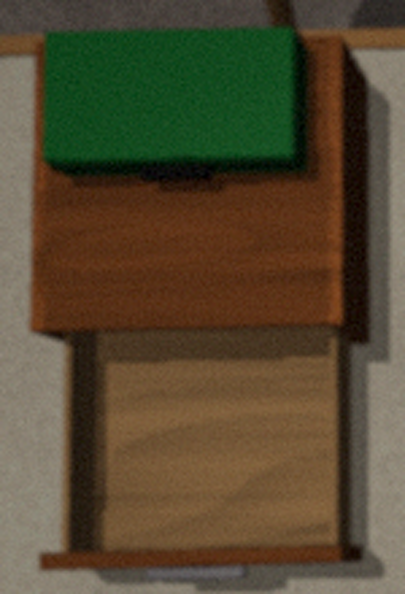

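The crop shows the drawer well open. The front board's top edge runs from crop (42,560) to (360,552), the unit's front edge from (35,330) to (343,328), and the drawer is empty.

```bash
python3 - <<'E'
from h import *
p=snapshot('top');c=cam(p)
f=lambda u,v,z:print((u,v),onz(c,(10+u/2.7,20+v/2.7),z)[:2].round(4))
for a in((42,569,.092),(360,560,.092),(42,554,.092),(360,545,.092),(35,330,.105),(343,327,.105),(70,330,.07),(72,548,.07),(337,548,.07),(337,330,.07),(104,552,.02),(335,552,.02),(150,575,.08),(245,575,.08)): f(*a)
E
python3 -m creep '[[[0,0,-0.18,0,0],[0,0,-0.18,0,0],[0,0,-0.18,0,0],[0,0,-0.18,0,0],[0,0,0,0,0]]]'
```

```text
(42, 569) [0.4329 0.4417]
(360, 560) [0.4336 0.1578]
(42, 554) [0.4463 0.4419]
(360, 545) [0.4471 0.1578]
(35, 330) [0.6473 0.4453]
(343, 327) [0.6438 0.1692]
(70, 330) [0.6535 0.4314]
(72, 548) [0.4511 0.4261]
(337, 548) [0.445  0.1843]
(337, 330) [0.6479 0.1839]
(104, 552) [0.447  0.4201]
(335, 552) [0.4413 0.1994]
(150, 575) [0.4249 0.3506]
(245, 575) [0.4226 0.2648]
clock: 7.2
tool_pos: [0.5297, -0.295, 0.3334]
orientation: [-180.0, 0.6, 161.7]
force: [2.3, -0.3, -0.6]
opening: 0.0161
gripper_force: 29.9
```

```bash
python3 -m creep '[[[0,0,0,-0.068,0],[0,0,0,-0.068,0],[0,0,0,-0.068,0],[-0.006,0.1,0,0,0],[-0.006,0.18,0,0,0],[-0.006,0.19,0,0,0],[-0.006,0.19,0,0,0],[-0.006,0.19,0,0,0]]]'
python3 -m creep '[[[-0.006,0.19,0,0,0],[-0.006,0.19,0,0,0],[-0.006,0.19,0,0,0],[-0.006,0.19,0,0,0],[-0.006,0.19,0,0,0],[-0.006,0.19,0,0,0],[-0.006,0.19,0,0,0],[-0.006,0.19,0,0,0]]]'
python3 -m creep '[[[0,0.19,0,0,0],[0,0.19,0,0,0],[0,0.05,0,0,0],[0,0,0,0,0]]]'
python3 - <<'E'
from go import *
go(.546,.231,.203,180)
o=telemetry.get_obs();p=snapshot('top');c=cam(p)
cv2.imwrite('pics/t2.png',cv2.resize(p['frame'][80:250,10:200,::-1],None,fx=3,fy=3))
E
```

```text
clock: 7.87
tool_pos: [0.5333, -0.1228, 0.3251]
orientation: [180.0, -0.0, 179.9]
force: [0.8, 0.4, -1.3]
opening: 0.0162
gripper_force: 29.9
clock: 8.53
tool_pos: [0.5429, 0.1816, 0.3253]
orientation: [180.0, -0.0, -180.0]
force: [1.1, -0.4, -0.3]
opening: 0.016
gripper_force: 29.9
clock: 8.87
tool_pos: [0.5432, 0.2687, 0.3247]
orientation: [-180.0, -0.0, -179.8]
force: [-0.6, -0.1, -1.2]
opening: 0.0161
gripper_force: 29.9
clock 8.87 at [0.5432 0.2687 0.3247] yaw -179.8 j [  45.   18.  -15.   -0.  -58. -135.] | spin 0.002 then x -0.014 y -0.188 z 0.608 force [-0.6 -0.1 -1.2] open 0.016127890568440283
```

View pics/t2.png

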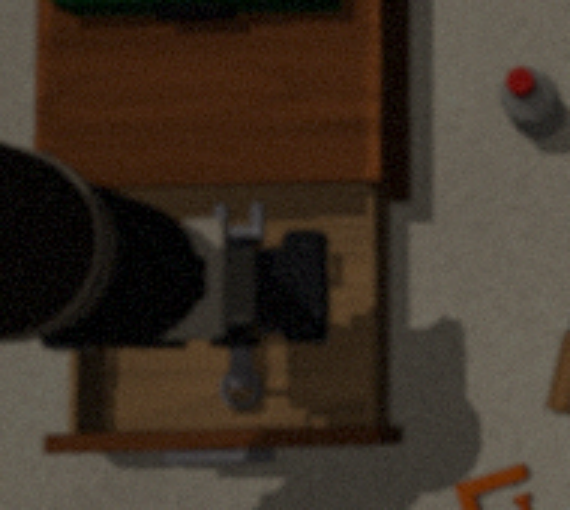

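```bash
python3 -m creep '[[[-0.007,-0.094,0,0,0],[-0.007,-0.094,0,0,0],[0,0,0.15,0,0],[0,0,0.15,0,0],[0,0,0.13,0,0],[0,0,0.08,0,0],[0,0,0.06,0,0],[0,0,0,0,0]]]'
python3 -c "
from go import *
go(.546,.231,.203,180)"
```

```text
clock: 9.58
tool_pos: [0.5453, 0.2259, 0.2087]
orientation: [-179.8, -0.3, 179.9]
force: [-0.8, -0.7, -2.0]
opening: 0.016
gripper_force: 29.9
clock 9.58 at [0.5453 0.2259 0.2087] yaw 179.9 j [  41.   24.  -23.   -0.  -43. -132.] | spin -0.001 then x -0.004 y 0.025 z 0.029 force [-0.8 -0.7 -2. ] open 0.01596820989641047
```

```bash
python3 -m creep '[[[0,0.025,0,0,0],[0,0,0.015,0,0],[0,0,0.013,0,0],[0,0,0,0,0],[0,0,0,0,0]]]'
python3 -c "
from go import *
go(.546,.231,.203,180)"
```

```text
clock: 10.0
tool_pos: [0.5463, 0.2332, 0.2066]
orientation: [180.0, 0.0, 180.0]
force: [-0.7, -0.3, -0.7]
opening: 0.0161
gripper_force: 29.9
clock 10.00 at [0.5463 0.2332 0.2066] yaw 180.0 j [  42.   24.  -23.   -0.  -43. -132.] | spin -0.0 then x 0.001 y -0.011 z 0.018 force [-0.7 -0.3 -0.7] open 0.0161429656482486
```

```bash
python3 -m creep '[[[0,0,0.01,0,0],[0,0,0.01,0,0],[0,0,0,0,0],[0,0,0,0,0]]]'
python3 -m creep '[[[0,0,0,0,0.32],[0,0,0,0,0.32],[0,0,0,0,0.32],[0,0,-0.15,0,0.32],[0,0,-0.18,0,0.32],[0,0,-0.18,0,0.32],[0,0,-0.1,0,0.32]]]'
```

```text
clock: 10.33
tool_pos: [0.5463, 0.2332, 0.202]
orientation: [-180.0, -0.0, -180.0]
force: [0.3, 0.3, -0.7]
opening: 0.0162
gripper_force: 29.9
clock: 10.92
tool_pos: [0.547, 0.2335, 0.3284]
orientation: [179.9, 0.2, -180.0]
force: [1.3, 0.7, 0.7]
opening: 0.0278
gripper_force: 0.0
```

```bash
python3 -m creep '[[[0,-0.12,-0.05,0,0.36],[0,-0.18,-0.05,0,0.36],[0,-0.18,-0.05,0,0.36],[-0.06,-0.18,0,0,0.36],[-0.06,-0.18,0,0,0.36],[-0.06,-0.18,0,0,0.36],[-0.06,-0.18,0,0,0.36],[-0.06,-0.18,0,0,0.36]]]'
python3 -m creep '[[[-0.06,-0.18,0,0,0.36],[-0.06,-0.06,0,0,0.36],[0,0,0,0,0.36],[0,0,0,0,0.36]]]'
python3 - <<'E'
from go import *
go(.535,-.088);o=telemetry.get_obs();p=snapshot('wrist');save(p,'w2.png');c=cam(p,o)
for r in nets.masks_of(p,'clamp'):
    w=onz(c,r['uv'],.016)
    print(r['uv'],r['confidence'],w)
    if np.hypot(*(w[:2]-(.53,-.085)))<.04:
        np.save('m.npy',r['region'])
print(nets.landmark_of(p,'clamp'))
p=snapshot('top');f=p['frame'][100:300,20:260,::-1];cv2.imwrite('pics/t3.png',cv2.resize(f,None,fx=2.5,fy=2.5))
E
```

```text
clock: 11.58
tool_pos: [0.6064, -0.0446, 0.3545]
orientation: [180.0, 0.0, -180.0]
force: [1.4, 0.6, 0.8]
opening: 0.0314
gripper_force: 0.0
clock: 11.92
tool_pos: [0.6304, -0.092, 0.3535]
orientation: [-180.0, -0.0, 179.9]
force: [-0.4, -0.7, 0.6]
opening: 0.0313
gripper_force: 0.0
clock 11.92 at [ 0.6304 -0.092   0.3535] yaw 179.9 j [  9.  19.  -8.  -0. -63. -99.] | spin 0.0 then x 0.477 y 0.019 z None force [-0.4 -0.7  0.6] open 0.03134268428096429
[244.0, 69.8] 0.77 [ 0.52431654 -0.10212776  0.016     ]
[{'uv': [255.3, 86.8], 'confidence': 0.88}]
```

View pics/w2.png

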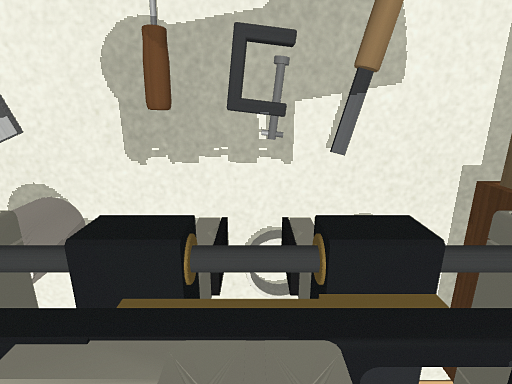

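The wrist view shows the steel clamp upright. Its spine runs down the left from (235,23) to (229,106), the jaw ends are at (297,30) and (286,104), and the screw is at (278,95). I'll fit its pose from those corners.

Run:
```python
from go import *
from scipy.optimize import least_squares
o=telemetry.get_obs();p=snapshot('wrist');c=cam(p,o)
L=[(-54,-29),(30,-29),(-54,34),(30,34),(-40,-15),(16,-15)]
U=[(235,23),(229,106),(297,30),(286,104),(247,39),(241,98)]
W=[onz(c,u,.016)[:2] for u in U]; print(np.round(W,4))
# Top-face edges sharpened: corners from the frame
g=cv2.cvtColor(p['frame'],cv2.COLOR_RGB2GRAY)
def m(v,l):
    a=v[2];l=np.array(l)/1e3;return v[:2]+[np.cos(a)*l[0]-np.sin(a)*l[1],np.sin(a)*l[0]+np.cos(a)*l[1]]
s=least_squares(lambda v:np.ravel([m(v,l)-w for l,w in zip(L,W)]),[.535,-.088,-.1])
print(s.x[:2],np.degrees(s.x[2]),(s.fun*1e3).round(1))
g0=m(s.x,(-12,-22));print('grip',g0)
go(g0[0],g0[1],.183,np.degrees(s.x[2])-180,o)
```

```text
[[ 0.4811 -0.109 ]
 [ 0.5599 -0.1167]
 [ 0.4873 -0.0477]
 [ 0.5578 -0.0564]
 [ 0.4954 -0.0972]
 [ 0.5518 -0.1039]]
[ 0.53446775 -0.08609427] -4.518190264110296 [-2.8 -1.8  2.2 -0.7 -4.  -0.3  9.2  1.9 -2.  -0.7 -2.6  1.6]
grip [ 0.52077198 -0.10708059]
clock 12.12 at [ 0.6299 -0.09    0.3543] yaw -179.9 j [  9.  19.  -8.  -0. -63. -99.] | spin 0.051 then x 0.537 y -0.128 z 0.856 force [-0.4 -0.1 -0.1] open 0.03163374943299651
```

```bash
python3 -m creep '[[[0,0,0,0.067,0.36],[0.135,-0.034,0.1,0,0.36],[0.135,-0.034,0.1,0,0.36],[0.135,-0.034,0.1,0,0.36],[0.135,-0.034,0.1,0,0.36],[0,0,0.1,0,0.36],[0,0,0,0,0.36],[0,0,0,0,0.36]]]'
python3 - <<'E'
from go import *
go(.520,-.1065,.183,174)
E
```

```text
clock: 12.83
tool_pos: [0.5202, -0.106, 0.2544]
orientation: [-180.0, -0.0, 174.0]
force: [1.4, -1.1, 0.3]
opening: 0.0315
gripper_force: 0.0
clock 12.83 at [ 0.5202 -0.106   0.2544] yaw 174.0 j [  10.   16.  -29.    0.  -46. -106.] | spin 0.001 then x 0.001 y -0.003 z 0.357 force [ 1.4 -1.1  0.3] open 0.031549252527343565
```

```bash
python3 -m creep '[[[0,0,0.13,0,0.36],[0,0,0.11,0,0.36],[0,0,0.03,0,0.36],[0,0,0.03,0,0.36],[0,0,0,0,0.36]]]'; python3 -m creep '[[[0,0,0.03,0,0.36],[0,0,0.025,0,0.36],[0,0,0,0,0.36],[0,0,0,0,0],[0,0,0,0,0],[0,0,0,0,0]]]'
```

```text
clock: 13.25
tool_pos: [0.5208, -0.1063, 0.1942]
orientation: [-180.0, -0.0, 174.0]
force: [0.9, -0.6, 0.1]
opening: 0.0315
gripper_force: 0.0
clock: 13.75
tool_pos: [0.5201, -0.1066, 0.1834]
orientation: [-180.0, 0.0, 174.0]
force: [-0.3, -2.3, -0.0]
opening: 0.0171
gripper_force: 0.7
```

```bash
python3 -m creep '[[[0,0,0,0,0],[0,0,0,0,0],[0,0,-0.12,0,0],[0,0,-0.18,0,0],[0,0,-0.18,0,0],[0,0,-0.18,0,0],[0,0,-0.12,-0.067,0],[0,0,0,0,0]]]'
python3 -m creep '[[[-0.005,0.1,0,0,0],[-0.005,0.18,0,0,0],[-0.005,0.19,0,0,0],[-0.005,0.19,0,0,0],[-0.005,0.19,0,0,0],[-0.005,0.19,0,0,0],[-0.005,0.19,0,0,0],[-0.005,0.19,0,0,0]]]'
python3 -m creep '[[[-0.005,0.19,0,0,0],[-0.005,0.19,0,0,0],[0,0.19,0,0,0],[0,0.19,0,0,0],[0,0.12,0,0,0],[0,0.04,0,0,0],[0,0,0,0,0],[0,0,0,0,0]]]'
python3 - <<'E'
from go import *
go(.531,.361,.203,180)
p=snapshot('top');f=p['frame'][130:240,10:180,::-1];cv2.imwrite('pics/t4.png',cv2.resize(f,None,fx=4,fy=4,interpolation=cv2.INTER_CUBIC))
E
```

```text
clock: 14.42
tool_pos: [0.5213, -0.1065, 0.3447]
orientation: [180.0, 0.5, -179.6]
force: [1.4, -0.3, -1.7]
opening: 0.0138
gripper_force: 30.0
clock: 15.08
tool_pos: [0.5272, 0.1792, 0.3381]
orientation: [-180.0, -0.1, 180.0]
force: [1.8, -0.9, -2.2]
opening: 0.0136
gripper_force: 30.0
clock: 15.75
tool_pos: [0.5296, 0.3614, 0.3376]
orientation: [-179.9, -0.1, -180.0]
force: [0.7, -0.8, -3.0]
opening: 0.0137
gripper_force: 30.0
clock 15.75 at [0.5296 0.3614 0.3376] yaw -180.0 j [  52.   20.   -9.   -0.  -61. -142.] | spin 0.0 then x -0.007 y -0.002 z 0.673 force [ 0.7 -0.8 -3. ] open 0.013667352579977518
```

View pics/t4.png

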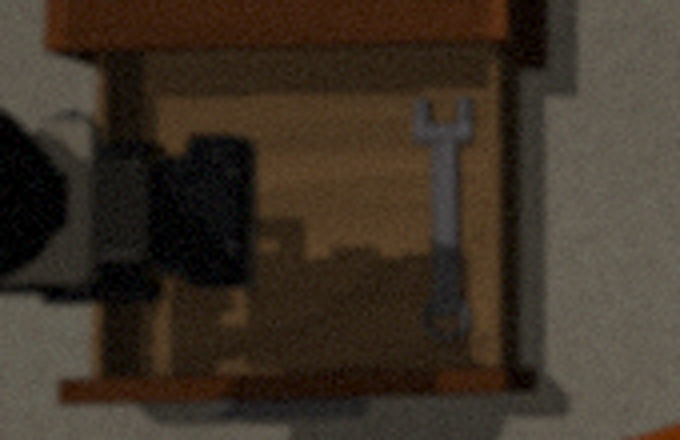

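```bash
python3 -m creep '[[[0,-0.025,0.1,0,0],[0,0,0.15,0,0],[0,0,0.15,0,0],[0,0,0.13,0,0],[0,0,0.06,0,0],[0,0,0.03,0,0],[0,0,0.02,0,0],[0,0,0,0,0]]]'
python3 -m creep '[[[0,0,0.01,0,0],[0,0,0.01,0,0],[0,0,0,0,0],[0,0,0,0,0]]]'
```

```text
clock: 16.47
tool_pos: [0.5304, 0.3563, 0.2115]
orientation: [180.0, 0.0, 180.0]
force: [-0.3, 0.2, -2.4]
opening: 0.0133
gripper_force: 30.0
clock: 16.8
tool_pos: [0.5301, 0.3566, 0.2077]
orientation: [180.0, 0.0, -180.0]
force: [-0.5, -0.0, -3.1]
opening: 0.0134
gripper_force: 30.0
```

```bash
python3 -m creep '[[[0,0,0.008,0,0],[0,0,0.008,0,0],[0,0,0,0,0],[0,0,0,0,0]]]'; python3 -m creep '[[[0,0,0.004,0,0],[0,0,0,0,0],[0,0,0,0,0]]]'
```

```text
clock: 17.13
tool_pos: [0.53, 0.3565, 0.2037]
orientation: [-180.0, -0.0, 180.0]
force: [-0.6, 0.9, -1.2]
opening: 0.0135
gripper_force: 30.0
clock: 17.38
tool_pos: [0.5301, 0.3565, 0.2035]
orientation: [180.0, 0.0, -180.0]
force: [-1.1, -1.2, 1.1]
opening: 0.0135
gripper_force: 30.0
```

```bash
python3 -m creep '[[[0,0,0,0,0.34],[0,0,0,0,0.34],[0,0,0,0,0.34],[0,0,-0.15,0,0.34],[0,0,-0.19,0,0.34],[0,0,-0.19,0,0.34],[0,0,-0.19,0,0.34],[0,-0.1,-0.06,0,0.34]]]'
python3 -m creep '[[[-0.022,-0.18,0,0,1],[-0.022,-0.19,0,0,1],[-0.022,-0.19,0,0,1],[-0.022,-0.19,0,0,1],[-0.022,-0.19,0,0,1],[-0.022,-0.19,0,0,1],[-0.022,-0.19,0,0,1],[-0.022,-0.19,0,0,1]]]'
python3 -m creep '[[[-0.022,-0.19,0,0,1],[-0.022,-0.19,0,0,1],[-0.022,-0.19,0,0,1],[-0.022,-0.19,0,0,1],[-0.022,-0.19,0,0,1],[-0.022,-0.19,0,0,1],[-0.022,-0.19,0,0,1],[-0.022,-0.19,0,0,1]]]'
python3 -m creep '[[[-0.022,-0.19,0,0,1],[-0.022,-0.19,0,0,1],[-0.022,-0.19,0,0,1],[-0.022,-0.1,0,0,1],[0,0,0,0,1],[0,0,0,0,1]]]'
python3 - <<'E'
from go import *
go(.54,-.4);o=telemetry.get_obs();p=snapshot('wrist');c=cam(p,o)
f=p['frame'][...,::-1].copy();save(p,'w3.png')
for r in nets.masks_of(p,'plane'): print(r['uv'],r['confidence'],onz(c,r['uv'],.02))
print(nets.landmark_of(p,'plane'))
t=snapshot('top');cv2.imwrite('pics/w3b.png',cv2.resize(np.vstack([f,cv2.resize(t['frame'][120:240,10:170,::-1],(512,384),interpolation=cv2.INTER_CUBIC)]),(400,600)))
E
```

```text
clock: 18.05
tool_pos: [0.5313, 0.3392, 0.3655]
orientation: [179.7, 0.4, -179.9]
force: [1.3, 0.5, 0.3]
opening: 0.0296
gripper_force: 0.0
clock: 18.72
tool_pos: [0.565, 0.0327, 0.3593]
orientation: [180.0, 0.0, -180.0]
force: [1.2, 0.4, -0.3]
opening: 0.0776
gripper_force: 0.0
clock: 19.38
tool_pos: [0.6003, -0.2715, 0.3591]
orientation: [-180.0, 0.0, 180.0]
force: [1.3, 0.3, -0.2]
opening: 0.0879
gripper_force: 0.0
clock: 19.88
tool_pos: [0.6176, -0.405, 0.3579]
orientation: [180.0, -0.1, 179.9]
force: [-0.3, -0.4, -0.8]
opening: 0.0878
gripper_force: 0.0
clock 19.88 at [ 0.6176 -0.405   0.3579] yaw 179.9 j [-18.  28.   6.  -0. -68. -72.] | spin 0.0 then x 0.388 y 0.024 z None force [-0.3 -0.4 -0.8] open 0.08784251817490883
[259.7, 90.4] 0.59 [ 0.53152151 -0.39883896  0.02      ]
[{'uv': [258.8, 93.2], 'confidence': 0.79}]
```

View pics/w3b.png

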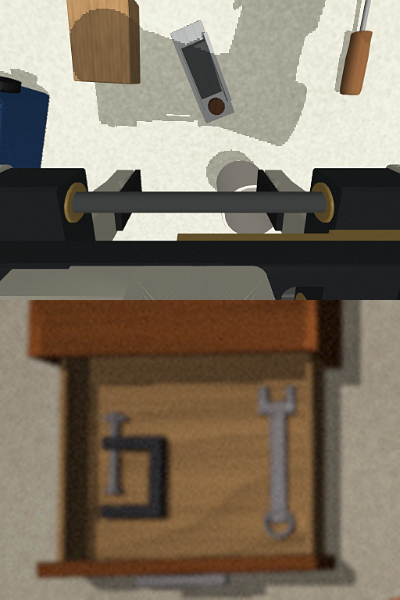

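The clamp and spanner lie flat in the drawer with a free strip between them (bottom panel, columns 170–262). The plane shows at (203,70) in the upper panel with its knob at (217,106).

```bash
python3 -m creep '[[[0,0,0.04,-0.0777,1],[0,0,0.08,-0.0777,1],[0,0,0.08,-0.0777,1],[0.123,0.058,0,0,1],[0.123,0.058,0,0,1],[0.123,0.058,0,0,1],[0,0,0,0,1],[0,0,0,0,1]]]'
python3 - <<'E'
from go import *
go(.536,-.399,.183,-159)
p=snapshot('top');c=cam(p)
f=lambda u,v,z:print((u,v),onz(c,(10+u*.4,120+(v-300)*.4),z)[:2].round(4))
for a in((168,480,.036),(268,500,.025),(290,500,.025),(166,440,.036),(166,517,.036),(280,385,.025),(280,540,.025)): f(*a)
E
```

```text
clock: 20.75
tool_pos: [0.5359, -0.3966, 0.3205]
orientation: [-179.9, 0.1, -159.0]
force: [0.6, 0.4, 0.0]
opening: 0.0878
gripper_force: 0.0
clock 20.75 at [ 0.5359 -0.3966  0.3205] yaw -159.0 j [-20.  23.  -7.   0. -60. -49.] | spin 0.0 then x 0.004 y -0.012 z 0.687 force [0.6 0.4 0. ] open 0.08775996293714317
(168, 480) [0.5282 0.3407]
(268, 500) [0.5057 0.2416]
(290, 500) [0.5051 0.2188]
(166, 440) [0.5696 0.3431]
(166, 517) [0.4902 0.3424]
(280, 385) [0.626  0.2293]
(280, 540) [0.4639 0.2292]
```

```bash
python3 -m creep '[[[0,-0.01,0.17,0,1],[0,0,0.17,0,1],[0,0,0.12,0,1],[0,0,0.08,0,1],[0,0,0.08,0,1],[0,0,0.06,0,1],[0,0,0,0,1],[0,0,0,0,0]]]'
python3 -m creep '[[[0,0,0,0,0],[0,0,0,0,0],[0,0,0,0,0],[0,0,0,0,0]]]'
```

```text
clock: 21.47
tool_pos: [0.5379, -0.3991, 0.1827]
orientation: [180.0, -0.0, -159.0]
force: [-0.0, -0.8, 0.6]
opening: 0.0847
gripper_force: 0.0
clock: 21.8
tool_pos: [0.5376, -0.3995, 0.1841]
orientation: [-179.9, 0.1, -159.0]
force: [-1.4, 0.1, 0.9]
opening: 0.06
gripper_force: 0.0
```

```bash
python3 -m creep '[[[0,0,0,0,0],[0,0,0,0,0],[0,0,0,0,0],[0,0,0,0,0],[0,0,-0.08,0,0],[0,0,-0.15,0,0],[0,0,-0.15,0,0],[0,0,-0.15,0,0]]]'
python3 -m creep '[[[0,0,-0.1,0.07,0],[0,0,-0.06,0.0777,0],[0,0,-0.06,0.0777,0],[0,0,0,0.0077,0],[0,0,0,0,0]]]'
python3 -c "
from go import *
go(.546,.2915,.203,180)"
```

```text
clock: 22.47
tool_pos: [0.5368, -0.3991, 0.2889]
orientation: [179.9, -0.1, -159.0]
force: [1.3, 0.2, -3.8]
opening: 0.044
gripper_force: 29.9
clock: 22.88
tool_pos: [0.5371, -0.3993, 0.3327]
orientation: [180.0, 0.0, -179.9]
force: [0.2, 0.7, -4.3]
opening: 0.0442
gripper_force: 29.9
clock 22.88 at [ 0.5371 -0.3993  0.3327] yaw -179.9 j [-20.  23.  -6.  -0. -62. -70.] | spin 0.001 then x -0.044 y 3.454 z 0.648 force [ 0.2  0.7 -4.3] open 0.04421651263997568
```

```bash
python3 -m creep '[[[-0.003,0.1,0,0,0],[-0.003,0.19,0,0,0],[-0.003,0.19,0,0,0],[-0.003,0.19,0,0,0],[-0.003,0.19,0,0,0],[-0.003,0.19,0,0,0],[-0.003,0.19,0,0,0],[-0.003,0.19,0,0,0]]]'
python3 -m creep '[[[-0.003,0.19,0,0,0],[-0.003,0.19,0,0,0],[-0.003,0.19,0,0,0],[-0.003,0.19,0,0,0],[-0.003,0.19,0,0,0],[-0.003,0.19,0,0,0],[-0.003,0.19,0,0,0],[0,0.19,0,0,0]]]'
python3 -m creep '[[[0,0.19,0,0,0],[0,0.19,0,0,0],[0,0.12,0,0,0],[0,0,0,0,0],[0,0,0,0,0]]]'
python3 -c "
from go import *
go(.546,.2915,.205,180)"
```

```text
clock: 23.55
tool_pos: [0.5413, -0.1116, 0.3314]
orientation: [180.0, -0.1, -179.8]
force: [2.0, -0.9, -3.1]
opening: 0.0435
gripper_force: 29.9
clock: 24.22
tool_pos: [0.5456, 0.1924, 0.3314]
orientation: [-179.9, -0.1, -179.8]
force: [0.8, 0.2, -4.5]
opening: 0.0436
gripper_force: 29.9
clock: 24.63
tool_pos: [0.5457, 0.2919, 0.3308]
orientation: [-179.9, -0.2, -179.7]
force: [-0.5, 0.0, -4.0]
opening: 0.0436
gripper_force: 29.9
clock 24.63 at [0.5457 0.2919 0.3308] yaw -179.7 j [  46.   19.  -12.   -0.  -59. -136.] | spin 0.003 then x -0.001 y -0.002 z 0.629 force [-0.5  0.  -4. ] open 0.043616774160199344
```

```bash
python3 -m creep '[[[0,0,0.14,0,0],[0,0,0.15,0,0],[0,0,0.13,0,0],[0,0,0.08,0,0],[0,0,0.05,0,0],[0,0,0.03,0,0],[0,0,0,0,0],[0,0,0,0,0]]]'
python3 -m creep '[[[0,0,0.015,0,0],[0,0,0.015,0,0],[0,0,0,0,0],[0,0,0,0,0]]]'
```

```text
clock: 25.3
tool_pos: [0.5467, 0.2905, 0.2176]
orientation: [180.0, 0.0, -180.0]
force: [0.2, -0.5, -3.4]
opening: 0.0437
gripper_force: 29.9
clock: 25.63
tool_pos: [0.5463, 0.2907, 0.2114]
orientation: [180.0, 0.0, -180.0]
force: [0.7, -0.6, -3.7]
opening: 0.0438
gripper_force: 29.9
```

```bash
python3 -m creep '[[[0,0,0.015,0,0],[0,0,0.015,0,0],[0,0,0,0,0],[0,0,0,0,0]]]'; python3 -m creep '[[[0,0,0.006,0,0],[0,0,0.006,0,0],[0,0,0,0,0],[0,0,0,0,0]]]'
```

```text
clock: 25.97
tool_pos: [0.5463, 0.2906, 0.2047]
orientation: [-180.0, -0.0, 180.0]
force: [-0.5, -0.7, -3.4]
opening: 0.0437
gripper_force: 29.9
clock: 26.3
tool_pos: [0.5467, 0.2907, 0.2033]
orientation: [180.0, 0.1, -180.0]
force: [-0.4, -1.0, 2.4]
opening: 0.0437
gripper_force: 29.9
```

```bash
python3 -m creep '[[[0,0,0,0,0.61],[0,0,0,0,0.61],[0,0,0,0,0.61],[0,0,0,0,0.61],[0,0,-0.1,0,0.61],[0,0,-0.19,0,0.61],[0,0,-0.19,0,0.61],[0,0,-0.19,0,0.61]]]'
python3 -m creep '[[[0.167,0.013,0,0,0],[0.167,0.013,0,0,0],[0.167,0.013,0,0,0],[0.167,0.013,0,0,0],[0.167,0.013,0,0,0],[0,0,0,0,0],[0,0,0,0,0]]]'
python3 - <<'E'
from go import *
go(.37,.305,.235,180)
p=snapshot('scene');q=snapshot('top');z=lambda f:cv2.resize(f[...,::-1],(400,300),interpolation=cv2.INTER_CUBIC)
cv2.imwrite('pics/d1.png',np.vstack([z(p['frame'][80:230,290:490]),z(q['frame'][120:240,10:170])]))
E
```

```text
clock: 26.97
tool_pos: [0.5462, 0.2906, 0.3379]
orientation: [-180.0, -0.0, -180.0]
force: [1.2, 1.0, 0.4]
opening: 0.0536
gripper_force: 0.0
clock: 27.55
tool_pos: [0.378, 0.3039, 0.3373]
orientation: [179.9, 0.0, -179.8]
force: [1.7, -0.4, 0.8]
opening: 0.0123
gripper_force: 0.0
clock 27.55 at [0.378  0.3039 0.3373] yaw -179.8 j [  62.    6.  -28.   -0.  -56. -152.] | spin 0.002 then x 0.04 y 0.006 z 0.512 force [ 1.7 -0.4  0.8] open 0.012347355009908871
```

View pics/d1.png

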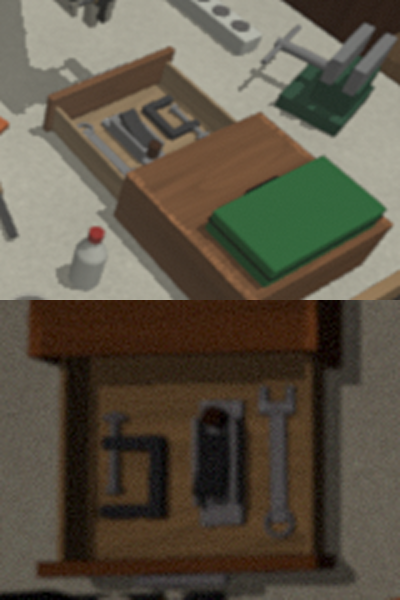

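All three tools lie flat in the drawer: clamp (135,475), plane (215,465), spanner (278,460) in the lower panel. Now I push on the front.

```bash
python3 -m creep '[[[0,0,0.15,0,0],[0,0,0.15,0,0],[0,0,0.12,0,0],[0,0,0.09,0,0],[-0.03,0,0,0,0],[-0.03,0,0,0,0],[-0.03,0,0,0,0],[-0.03,0,0,0,0]]]'
python3 -m creep '[[[-0.03,0,0,0,0],[-0.03,0,0,0,0],[-0.03,0,0,0,0],[-0.03,0,0,0,0],[-0.03,0,0,0,0],[-0.03,0,0,0,0],[-0.03,0,0,0,0],[-0.03,0,0,0,0]]]'
```

```text
clock: 28.32
tool_pos: [0.4049, 0.3042, 0.2359]
orientation: [179.9, 0.1, 180.0]
force: [0.3, -1.1, 0.0]
opening: 0.0005
gripper_force: 0.0
clock: 28.98
tool_pos: [0.4519, 0.3037, 0.2347]
orientation: [-180.0, -0.0, 180.0]
force: [-4.5, 1.0, 1.8]
opening: 0.0002
gripper_force: 1.9
```

```bash
python3 -m creep '[[[-0.04,0,0,0,0],[-0.045,0,0,0,0],[-0.045,0,0,0,0],[-0.045,0,0,0,0],[-0.045,0,0,0,0],[-0.045,0,0,0,0],[-0.045,0,0,0,0],[-0.045,0,0,0,0]]]'
python3 -m creep '[[[-0.045,0,0,0,0],[-0.045,0,0,0,0],[-0.045,0,0,0,0],[-0.045,0,0,0,0],[-0.045,0,0,0,0],[-0.045,0,0,0,0],[-0.03,0,0,0,0],[-0.02,0,0,0,0]]]'
```

```text
clock: 29.65
tool_pos: [0.5233, 0.3037, 0.2346]
orientation: [180.0, -0.0, 180.0]
force: [-4.4, 1.7, 2.9]
opening: 0.0004
gripper_force: 2.2
clock: 30.32
tool_pos: [0.5873, 0.3035, 0.2344]
orientation: [-180.0, -0.0, 180.0]
force: [-4.7, 0.9, 1.9]
opening: 0.0
gripper_force: 1.9
```

```bash
python3 -m creep '[[[-0.02,0,0,0,0],[-0.02,0,0,0,0],[-0.02,0,0,0,0],[-0.015,0,0,0,0],[0,0,0,0,0]]]'; python3 -m creep '[[[-0.015,0,0,0,0],[-0.01,0,0,0,0],[0,0,0,0,0]]]'
```

```text
clock: 30.73
tool_pos: [0.6021, 0.3036, 0.2346]
orientation: [-180.0, 0.0, 180.0]
force: [-1.2, -0.3, 0.1]
opening: 0.0001
gripper_force: 0.0
clock: 30.98
tool_pos: [0.6067, 0.3036, 0.2346]
orientation: [-180.0, 0.0, 180.0]
force: [-1.1, -0.3, -1.5]
opening: 0.0001
gripper_force: 0.4
```

```bash
python3 -m creep '[[[-0.015,0,0,0,0],[-0.01,0,0,0,0],[0,0,0,0,0]]]'; python3 -m creep '[[[-0.01,0,0,0,0],[-0.01,0,0,0,0]]]'
```

```text
clock: 31.23
tool_pos: [0.6093, 0.3037, 0.2346]
orientation: [-179.9, -0.3, 180.0]
force: [-16.3, 1.7, 9.1]
opening: 0.0005
gripper_force: 8.2
clock: 31.4
tool_pos: [0.6104, 0.3038, 0.2346]
orientation: [-179.9, -0.6, 180.0]
force: [-42.2, 7.6, 25.8]
opening: 0.0005
gripper_force: 20.9
```

The force climbed at x≈0.609, as expected for the drawer fully home. Now I retreat and check.

```bash
python3 -m creep '[[[0.03,0,0,0,0],[0.08,0,0,0,0],[0.15,0,0,0,0],[0.15,0,0,0,0],[0.15,0,-0.1,0,0],[0.15,0,-0.15,0,0],[0.15,0,-0.15,0,0],[0,0,0,0,0]]]'
python3 - <<'E'
from h import *
p=snapshot('scene');q=snapshot('top')
for s in(p,q):
    c=cam(s)
    for r in nets.landmark_of(s,'drawer_front')[:1]: print(r,onz(c,r['uv'],.052))
a=p['frame'][...,::-1];z=lambda f:cv2.resize(f,(400,300),interpolation=cv2.INTER_CUBIC)
cv2.imwrite('pics/d2.png',np.hstack([z(a),z(q['frame'][...,::-1])]))
E
```

```text
clock: 32.07
tool_pos: [0.4425, 0.3043, 0.3199]
orientation: [179.6, 0.3, -179.9]
force: [1.2, 0.1, -1.3]
opening: 0.0006
gripper_force: 0.0
{'uv': [380.7, 158.8], 'confidence': 0.69} [0.63308372 0.3117979  0.052     ]
{'uv': [87.8, 151.5], 'confidence': 0.57} [0.63006496 0.30833184 0.052     ]
```

View pics/d2.png

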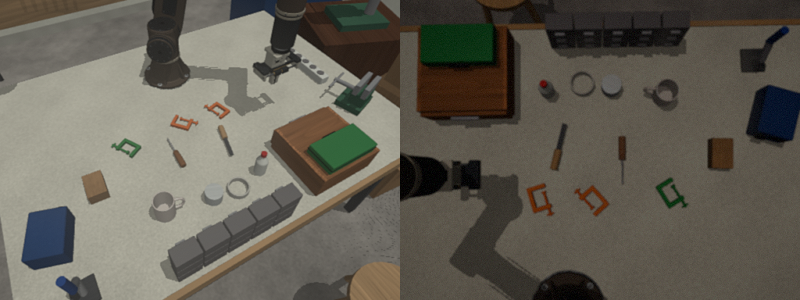

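The drawer front reads x≈0.632, flush with the unit at (465,115) in the right panel. The bystanders haven't moved and the robot is clear of everything.

```bash
python3 -c "
from plant import workorder
print(workorder.close_job())"
```

```text
the job is handed in; nothing more can be done
None
```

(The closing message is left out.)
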